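# Lean the washed belt dresser on the drying stand

### The job

The washed ribbed belt dresser has to drain. Swing the red-barred rest of the blue drying stand up and back until it reaches its stop, then lean the dresser against the red bar, ribbed face up, its lower end standing on the stand's base just behind the low steel lip, lengthwise square to the bar and about in its middle. Leave the other things on the bench where they are.

Things in the scene. Friction and masses are not known exactly. Their poses are not given: they have to be found in the camera images.
- dresser: Ribbed belt dresser, the slab to lean: light grey metal bar-shaped slab with cross ribs on top, 50 mm wide (its x), 190 mm long (its y), 18 mm thick with the open ribs (solid 14 mm), about 0.25 kg. Origin: centre of its smooth underside; z points out of the ribbed face, up at the start. Its two ends are alike. It lies flat on the bench; grip it across the 50 mm.
- stand: Blue drying stand, fixed. Base plate 180 (its x) x 130 mm (its y), top 12 mm above the bench. Origin: on the bench under the base's centre; x points from front (lip side, roughly facing the robot) to back, z up. The dresser, its underside's lower edge on the base at x = -0.045, leaning on the raised bar, slopes about 50 degrees from level, its upper end to the back.
- rest (a joint): Angle of the rest: two steel arms (8 mm thick, at y = +-45 mm of the stand) joined at the free end by a red bar. 0: folded forward, arms level, bar above the lip; 1.57: arms upright; 2.11: fully raised, leaning back on its stop, ready for use. Stiff friction (about 0.09 N m) holds it wherever it is left.
- lip (a point): Middle of the top rear edge of the low steel lip along the front of the stand's base (stand x = -0.0545, z = 0.020). The lip is 8 mm wide, 110 mm long along the stand's y, and rises 8 mm above the base.
- hinge (a point): Middle of the rest's hinge axis, which runs along the stand's y (stand x = +0.005, z = 0.046). A thin axle runs through it between two steel brackets at y = +-54 mm.
- rest_bar (a point): Middle of the red bar of the rest: a round bar 12 mm thick, 102 mm long, along the stand's y, 68 mm from the hinge axis. 46 mm above the bench when folded level, 104 mm when fully raised. It can be pinched from above, fingers before and behind it.
- stone_grey: Bystander: grey sharpening stone, 45 x 100 x 30 mm; origin under its centre.
- oil_bottle: Bystander: black plastic oil bottle, 48 mm across, 170 mm tall, standing; origin under its centre.
- sanding_block: Bystander: wooden sanding block, 62 x 112 x 36 mm; origin under its centre.
- polish_bar: Bystander: green and cream polishing bar, 30 x 85 x 30 mm; origin under its centre.

How it is judged:
By the outcome, as a careful person would: the job done as asked, in the order asked, and still so for the second after the job is handed in, with the robot touching nothing.
It also fails if it takes over 53 s, if anything falls off the work surface, if the arm or the gripper's body presses on something with over 40 N, if the wrist force passes 120 N, or if a joint passes its speed limit or range.

### The arm

A 6-joint arm with a two-finger parallel gripper is mounted at the origin on a cart in front of the work surface, level with it; the furniture and walls round the work are solid. World frame = base frame: x ahead of the robot, y to its left, z up, the work surface at z = 0. Lengths are in m, angles in rad, forces in N, time in s.
With the tool pointing down it reaches from about 0.3 to 0.775 m from the base axis. Payload 14.6 kg.
Tool frame: the origin (TCP) lies on the mounting face of the last link; the fingertips stand 199 mm ahead of it and the grasp point (between the pads) lies 180 mm ahead of it; z points along the fingers, y is the line along which they close (so a half turn about z gives the same grasp; the last joint's range is limited). The gripper opens to 94 mm and grips with 3 to 60 N. Pads are 16 mm wide; open, the fingers measure 119 mm over their backs; the gripper's body (75 mm by 177 mm) begins 78 mm behind the grasp point.
Start: joints at [-1.262, 0.3, 1.521, -0, 1.321, -0.067], TCP at [0.202, -0.512, 0.405] pointing down, gripper open.
Joint ranges: [-3.03, 3.03], [-0.79, 2.21], [0.23, 2.52], [-1.04, 4.18], [0, 3.07], [-2.55, 2.55]. Speed limits (rad/s): [2.22, 2.22, 2.57, 3.14, 3.14, 3.14].

### API

Orientations are given as [roll, pitch, yaw] about the fixed x, y, z axes, in that order (R = Rz(yaw) Ry(pitch) Rx(roll)).
In Python, from station import telemetry, cams, workorder, finder gives the robot as it stands.
- The arm moves only by the tool jog_arm, never from a script. Its argument "rows" is a list of rows, each an object with "gripper": the finger opening in m, from 0 to 0.094; "slide": the shift along the tool's x, y, z in m, a list of three; "spin": the turn about the tool's z in rad. In form: [{"gripper": gripper, "slide": [tx, ty, tz], "spin": spin}, ...]. A call has 1 to 8 rows; each row is the pose to reach, as a shift and turn from the pose commanded when the call began, along the tool's axes at that moment; what a row does not reach only later rows make up. A row lasts 1/10 s, in which the tool goes at most 50 mm and 8.59 degrees, less where a joint would pass 70% of its speed; a pose out of reach is approached as far as the arm can. A call with a gripper value outside its range is refused whole. The fingers move at their own pace and stop on an object; "squeeze" is the grip in N (left out, the last holds). Time passes only in rows, so rows that repeat a pose let the fingers close. It gives the time, the measured TCP pose, the force, the opening and the grip force at its end, in the units of the state.
- telemetry.get_obs(): the state, without advancing time (a new reading comes with each control period).
- cams.camera(name): name is "scene" or "top" or "wrist"; returns (picture, depth): 400x640x3 uint8, red, green, blue; 400x640 float32, m along the optical axis (not along the pixel's ray), 0 where there is no reading.
- cams.camera_info(name): a dict with "camera_matrix" (3x3 intrinsics, pixels), "R" (3x3) and "t" (3): a world point X has camera coordinates R X + t; the wrist camera has in their place "tool_from_camera" (4x4, takes a point from camera to tool coordinates, whose origin is the TCP and whose axes are the flange's). Camera axes: x right, y down, z forward; pixel columns grow to the right and rows downward; lengths in m; the calibration is good to about 2 mm. A picture is of the moment at which its call begins: read the wrist's pose just before it. camera_info takes no time and is no camera call.
- workorder.hand_in(): hands the job in; it is judged then, once.
Trained networks look in the newest picture that a camera, given by its name, has taken for a name from the list of things; names that differ only in an ending like _2 or _b are one class to them, and where a whole thing is asked for, a point or a joint stands for the part that bears it (a point fixed in the world has none). Each returns a list of dicts, best first, with "confidence" (0 to 1); they miss things now and then, are a little off and sometimes report something else, mostly with a low value. They report only what shows in the picture. A call takes as long as a camera call.
- finder.find_in(target, camera): "point" ([x, y, z] in m, in world coordinates, good to about 4 mm: the middle of the surface that is visible of it).
- finder.masks_of(target, camera): "region" (400x640 bool, what is visible of it).
The state is a dict: "time_s": time; "qpos": joint angles; "joint_vel": joint speeds; "tau": joint torques, N m; "ee_pos": TCP position; "eef_rot": TCP orientation; "force": force on the tool from outside, world axes, zero at the start; "moment": the same for the moment, N m; "grip_width": finger opening in m; "grip_force": force on a finger pad.
Only numpy, scipy, OpenCV 4.12 (cv2) and the standard library are available. Lean on these libraries where they do the work, as an engineer would, in place of code of your own. Each camera call takes 0.05 s, during which the arm holds its last target. There are 200 camera calls.

## Working session

There is one attempt and no reset: what is moved stays moved. The work goes in short steps, Python scripts to look and compute and a tool call to move; the robot and the scene stay as the last step left them, time stands still between calls to the robot, and variables do not carry over. Pictures are saved under pics/ and viewed, at most 10 in all, crops included, and the job is handed in when it is done.

Besides the shell and the picture viewer there is one more tool, called after "Request:" in YAML: its name, and indented under it one key for each argument. jog_arm: Moves the arm, as the interface text tells. Its arguments: {"type":"object","properties":{"rows":{"type":"array","items":{"type":"object","properties":{"gripper":{"type":"number"},"slide":{"type":"array","items":{"type":"number"}},"spin":{"type":"number"}}}},"squeeze":{"type":"number"}},"required":["rows"]}

```bash
ls; mkdir -p pics
python3 - <<'E'
from station import telemetry,cams,finder
import cv2,numpy as np
o=telemetry.get_obs();print(o)
for c in ["scene","top"]:
    im,d=cams.camera(c);cv2.imwrite(f"pics/{c}0.png",im[:,:,::-1])
    i=cams.camera_info(c);print(c,i["camera_matrix"].tolist(),(-i["R"].T@i["t"]).round(3), i["R"].round(3).tolist())
    for t in ["dresser","stand","rest","lip","hinge","rest_bar","stone_grey","oil_bottle","sanding_block","polish_bar"]:
        print(t,[(np.round(r["point"],3).tolist(),round(r["confidence"],2)) for r in finder.find_in(t,c)[:2]])
print(cams.camera_info("wrist"))
print(telemetry.get_obs()["time_s"])
E
```

```text
pics
{'time_s': 0.0, 'qpos': array([-1.26160576e+00,  3.00484409e-01,  1.52160454e+00, -7.99848206e-06,
        1.32070601e+00, -6.65620514e-02]), 'joint_vel': array([ 3.20395536e-04,  3.10437326e-05,  8.45577979e-05,  5.71016923e-04,
       -1.77770560e-03, -5.06352142e-04]), 'tau': array([-4.24727159e-04, -5.31798720e+01, -3.52741921e+01,  7.07237399e-02,
        2.42736196e-02, -1.09126056e-04]), 'ee_pos': array([ 0.20184022, -0.51158673,  0.40406897]), 'eef_rot': array([-3.14039249e+00, -7.22389532e-05,  3.75754560e-01]), 'force': array([-0.02892861,  0.33299072,  0.01997705]), 'moment': array([-0.00226021,  0.08327273, -0.04796138]), 'grip_force': 0.0, 'grip_width': 0.09394063319241543}
scene [[396.6011999350052, 0.0, 322.68622475533834], [0.0, 396.6011999350052, 194.40605575358347], [0.0, 0.0, 1.0]] [-0.286  0.496  0.809] [[-0.503, -0.864, 0.021], [-0.541, 0.296, -0.787], [0.674, -0.407, -0.616]]
dresser [([0.527, 0.221, 0.014], 0.8)]
stand [([0.564, -0.132, 0.014], 0.58), ([0.398, 0.026, 0.028], 0.33)]
rest [([0.539, -0.124, 0.051], 0.64)]
lip [([0.555, -0.131, 0.012], 0.63)]

[... 804 characters left out ...]
.402, 0.008, 0.029], 0.91)]
oil_bottle [([0.672, -0.023, 0.124], 0.93)]
sanding_block [([0.372, -0.372, 0.032], 0.82)]
polish_bar [([0.479, 0.381, 0.032], 0.63)]
{'camera_matrix': array([[319.71291602,   0.        , 318.48969823],
       [  0.        , 319.71291602, 199.73543136],
       [  0.        ,   0.        ,   1.        ]]), 'tool_from_camera': array([[-4.83205104e-04, -9.63189521e-01, -2.68822829e-01,
         7.92027888e-02],
       [ 9.99999876e-01, -4.97741446e-04, -1.40825029e-05,
        -1.05521382e-03],
       [-1.20240144e-04, -2.68822802e-01,  9.63189642e-01,
         1.89396953e-02],
       [ 0.00000000e+00,  0.00000000e+00,  0.00000000e+00,
         1.00000000e+00]])}
1.1
```

View pics/top0.png

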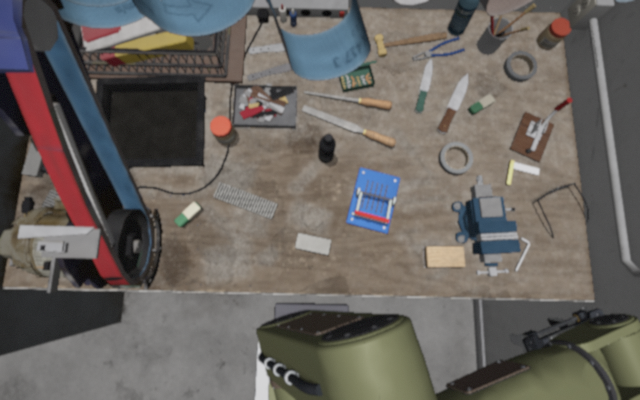

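View pics/scene0.png

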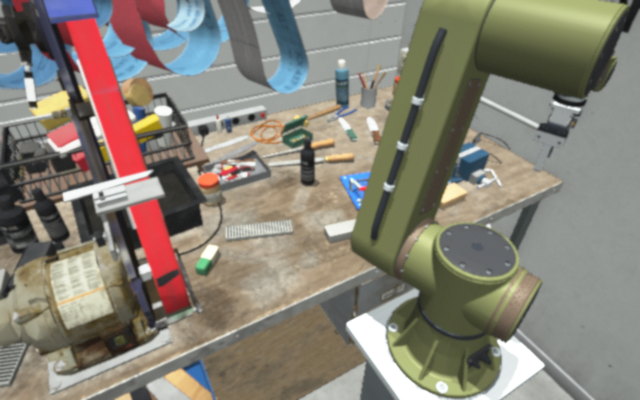

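The top view shows the stand at about px (374,200) with its red bar at (373,217). The dresser is at (246,199), the bottle at (327,148) and the stone at (313,244). In the scene view the arm partly hides the stand.

```bash
cat > h.py <<'E'
import numpy as np,cv2
from station import telemetry,cams,finder
from scipy.spatial.transform import Rotation as Ro
def toolT():
    o=telemetry.get_obs();T=np.eye(4);T[:3,:3]=Ro.from_euler('xyz',o["eef_rot"]).as_matrix();T[:3,3]=o["ee_pos"];return T
def shot(c):
    T=toolT();im,d=cams.camera(c);i=cams.camera_info(c);K=i["camera_matrix"]
    v,u=np.mgrid[:400,:640]
    P=np.dstack([(u-K[0,2])/K[0,0]*d,(v-K[1,2])/K[1,1]*d,d])
    if c=="wrist":
        M=T@i["tool_from_camera"];P=P@M[:3,:3].T+M[:3,3]
    else: P=(P-i["t"])@i["R"]
    P[d==0]=np.nan
    return im,P
def rect(P):
    (c,s,a)=cv2.minAreaRect(P[:,:2].astype(np.float32)); return np.round(c,4),np.round(s,4),round(a,2)
def mask(t,c):
    r=finder.masks_of(t,c); return r[0]["region"] if r else None
def analyse(c):
    im,P=shot(c);hsv=cv2.cvtColor(im,cv2.COLOR_RGB2HSV);H,S,V=hsv[...,0],hsv[...,1],hsv[...,2]
    for t in ["dresser","stand"]:
        m=mask(t,c)
        if m is None: print(t,None);continue
        if t=="dresser":
            q=P[m];q=q[(q[:,2]>0.006)&(q[:,2]<.03)];print(t,len(q),rect(q),np.percentile(q[:,2],[10,50,90]).round(4),np.median(q,0).round(4))
        else:
            bx=cv2.dilate(m.astype(np.uint8),np.ones((15,15)))>0
            b=bx&(H>98)&(H<125)&(S>120);q=P[b];q=q[(abs(q[:,2]-.012)<.008)];print("blue",len(q),rect(q),np.median(q[:,2]).round(4))
            b=bx&((H<8)|(H>172))&(S>120);q=P[b];q=q[~np.isnan(q[:,0])];print("red",len(q),rect(q),np.percentile(q[:,2],[10,50,90]).round(4),np.median(q,0).round(4))
    return im,P
E
python3 -c "
from h import *
analyse('top');analyse('scene')"
```

```text
dresser 2042 (array([ 0.5411, -0.1738]), array([0.1299, 0.1798]), 76.41) [0.01   0.0129 0.016 ] [ 0.5429 -0.1735  0.0129]
blue 1418 (array([ 0.5413, -0.1734]), array([0.1265, 0.1786]), 75.76) 0.0128
red 99 (array([ 0.4811, -0.1588]), array([0.0965, 0.0094]), 76.02) [0.0664 0.0689 0.0715] [ 0.4805 -0.1603  0.0689]
dresser 908 (array([0.5371, 0.216 ]), array([0.1862, 0.0644]), 70.6) [0.0111 0.0162 0.02  ] [0.5279 0.2211 0.0162]
blue 368 (array([ 0.5729, -0.1303]), array([0.0932, 0.1991]), 45.09) 0.0132
red 15 (array([ 0.3507, -0.005 ]), array([0.015 , 0.3683]), 51.63) [0.0658 0.0691 0.3395] [ 0.4907 -0.1159  0.0691]
```

Request:
jog_arm:
  rows:
    - {"gripper": 0.06,"slide": [0.389,-0.226,0],"spin": -0.95}
    - {"gripper": 0.06,"slide": [0.389,-0.226,0],"spin": -0.95}
    - {"gripper": 0.06,"slide": [0.389,-0.226,0],"spin": -0.95}
    - {"gripper": 0.06,"slide": [0.389,-0.226,0],"spin": -0.95}
    - {"gripper": 0.06,"slide": [0.389,-0.226,0],"spin": -0.95}
    - {"gripper": 0.06,"slide": [0.389,-0.226,0],"spin": -0.95}
    - {"gripper": 0.06,"slide": [0.389,-0.226,0],"spin": -0.95}
    - {"gripper": 0.06,"slide": [0.389,-0.226,0],"spin": -0.95}

```text
time_s: 2.2
ee_pos: [0.4507, -0.1958, 0.4049]
eef_rot: [3.141, 0.0, 1.328]
force: [1.8, -0.1, -0.5]
grip_width: 0.0602
grip_force: 0.0
```

Request:
jog_arm:
  rows:
    - {"gripper": 0.06,"slide": [0,0,0],"spin": 0}
    - {"gripper": 0.06,"slide": [0,0,0],"spin": 0}

```text
time_s: 2.4
ee_pos: [0.4502, -0.1971, 0.4045]
eef_rot: [-3.141, 0.0, 1.328]
force: [0.4, 0.5, -0.1]
grip_width: 0.06
grip_force: 0.0
```

Run:
```python
from h import *
im,P=analyse('wrist');cv2.imwrite('pics/w1.png',im[:,:,::-1])
im,P=shot('top')
for r in finder.masks_of('dresser','top'):
    q=P[r["region"]];print(r["confidence"],len(q),rect(q[(q[:,2]>.008)&(q[:,2]<.03)]),np.median(q,0).round(4))
print(telemetry.get_obs()["ee_pos"],telemetry.get_obs()["eef_rot"])
```

```text
dresser 19 (array([ 0.5285, -0.1683]), array([0.1031, 0.068 ]), 76.19) [0.0119 0.0131 0.0138] [ 0.548  -0.1942  0.0131]
blue 12703 (array([ 0.5433, -0.1716]), array([0.1278, 0.179 ]), 76.01) 0.0129
red 1161 (array([ 0.4823, -0.1667]), array([0.1185, 0.0143]), 78.05) [0.0667 0.0688 0.0702] [ 0.4845 -0.1547  0.0688]
0.7 1106 (array([0.5294, 0.2154]), array([0.1907, 0.0505]), 70.53) [nan nan nan]
[ 0.44925228 -0.19876262  0.40468167] [-3.14158323e+00  2.53276003e-05  1.32383772e+00]
```

View pics/w1.png

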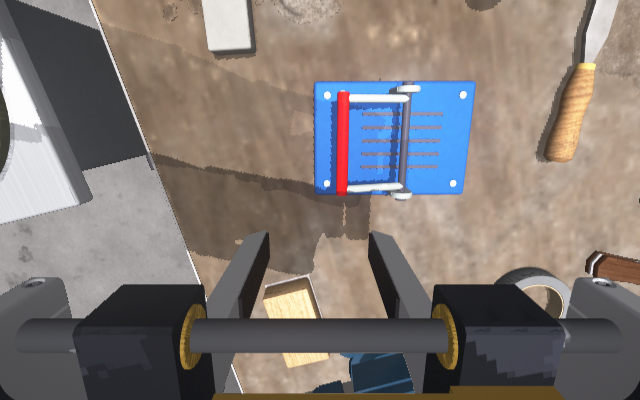

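Wrist view: the red bar runs vertically at u≈343, v 92–193, and the base spans u 315–475. The rest is folded to about 0.25 rad. The stand centre is about (0.542,-0.1725) and its yaw about -14°.

Request:
jog_arm:
  rows:
    - {"gripper": 0.05,"slide": [0.048,0.023,0.02],"spin": 0}
    - {"gripper": 0.05,"slide": [0.048,0.023,0.06],"spin": 0}
    - {"gripper": 0.05,"slide": [0.048,0.023,0.1],"spin": 0}
    - {"gripper": 0.05,"slide": [0.048,0.023,0.1],"spin": 0}

```text
time_s: 3.05
ee_pos: [0.4827, -0.1569, 0.3005]
eef_rot: [-3.134, -0.001, 1.325]
force: [-0.2, -0.4, 0.9]
grip_width: 0.05
grip_force: 0.0
```

Run:
```python
from h import *
im,P=shot('wrist');hsv=cv2.cvtColor(im,cv2.COLOR_RGB2HSV)
m=((hsv[...,0]<8)|(hsv[...,0]>172))&(hsv[...,1]>150)&(P[...,2]>.05)&(P[...,2]<.08)
n,l,s,_=cv2.connectedComponentsWithStats(m.astype(np.uint8));k=1+s[1:,4].argmax();q=P[l==k]
print(rect(q),np.percentile(q[:,2],[5,50,95]).round(4))
T=toolT();g=(np.r_[np.mean([q.min(0),q.max(0)],0)]);print(g.round(4),(T[:3,:3].T@(np.median(q,0)-T[:3,3])).round(4),T[:3,3].round(4),telemetry.get_obs()["eef_rot"])
```

```text
(array([ 0.4848, -0.1573]), array([0.1014, 0.0113]), 75.76) [0.0662 0.0689 0.0705]
[ 0.4842 -0.1574  0.0677] [0.0047 0.0019 0.2348] [ 0.4834 -0.1574  0.3037] [-3.13781565e+00 -5.06388370e-04  1.32470519e+00]
```

Request:
jog_arm:
  rows:
    - {"gripper": 0.05,"slide": [0,0.001,0.04],"spin": 0}
    - {"gripper": 0.05,"slide": [0,0.001,0.061],"spin": 0}
    - {"gripper": 0.0,"slide": [0,0.001,0.061],"spin": 0}
    - {"gripper": 0.0,"slide": [0,0.001,0.061],"spin": 0}
    - {"gripper": 0.0,"slide": [0,0.001,0.061],"spin": 0}
    - {"gripper": 0.0,"slide": [0,0.001,0.061],"spin": 0}
    - {"gripper": 0.0,"slide": [0,0.001,0.061],"spin": 0}
  squeeze: 10

```text
time_s: 3.8
ee_pos: [0.4849, -0.1571, 0.2446]
eef_rot: [3.14, 0.0, 1.326]
force: [-2.3, 1.4, 0.7]
grip_width: 0.0134
grip_force: 1.5
```

Request:
jog_arm:
  rows:
    - {"gripper": 0.0,"slide": [0,0,0],"spin": 0}
    - {"gripper": 0.0,"slide": [0,0.0064,-0.0164],"spin": 0}
    - {"gripper": 0.0,"slide": [0,0.0187,-0.0326],"spin": 0}
    - {"gripper": 0.0,"slide": [0,0.0352,-0.0444],"spin": 0}
    - {"gripper": 0.0,"slide": [0,0.0352,-0.0444],"spin": 0}
  squeeze: 15

```text
time_s: 4.3
ee_pos: [0.5199, -0.1657, 0.2903]
eef_rot: [3.139, 0.0, 1.326]
force: [-10.3, 4.1, 24.7]
grip_width: 0.0112
grip_force: 15.0
```

Request:
jog_arm:
  rows:
    - {"gripper": 0.0,"slide": [0,0,0],"spin": 0}
    - {"gripper": 0.0,"slide": [0,0,0],"spin": 0}

```text
time_s: 4.5
ee_pos: [0.5188, -0.1655, 0.2897]
eef_rot: [3.14, 0.0, 1.326]
force: [-9.7, 2.3, 20.2]
grip_width: 0.0112
grip_force: 15.0
```

Run:
```python
from h import *
print(telemetry.get_obs()["force"],telemetry.get_obs()["grip_force"])
im,P=shot('wrist');hsv=cv2.cvtColor(im,cv2.COLOR_RGB2HSV);cv2.imwrite('pics/w2.png',im[:,:,::-1])
m=((hsv[...,0]<8)|(hsv[...,0]>172))&(hsv[...,1]>150)&(P[...,2]>.05)&(P[...,2]<.15)
q=P[m];print(len(q),rect(q),np.percentile(q[:,2],[5,50,95]).round(4),np.median(q,0))
```

```text
[-9.6830832   2.2840704  20.16619104] 15.001564621925354
3099 (array([ 0.5208, -0.1585]), array([0.0869, 0.0118]), 76.12) [0.1101 0.1129 0.1143] [ 0.52195058 -0.15311577  0.11290681]
```

View pics/w2.png

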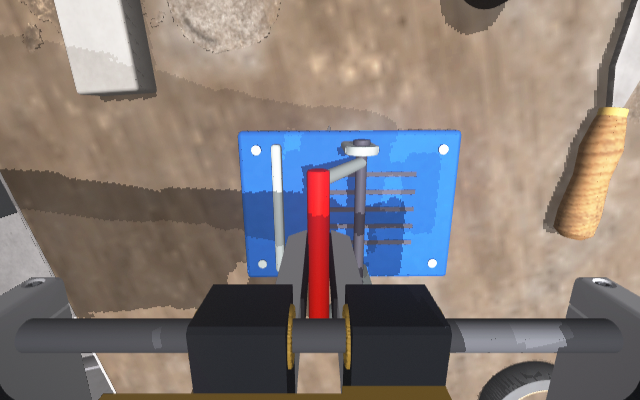

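The bar is gripped at px (318,240) and has risen to about 1.1 rad. The lip is the white strip at u≈277. There is a residual radial force of about 22 N, so I'll ease the command outward.

Request:
jog_arm:
  rows:
    - {"gripper": 0.0,"slide": [0,-0.001,-0.002],"spin": 0}
    - {"gripper": 0.0,"slide": [0,-0.001,-0.002],"spin": 0}

```text
time_s: 4.75
ee_pos: [0.5177, -0.1652, 0.2896]
eef_rot: [3.141, -0.0, 1.326]
force: [3.4, -0.8, -3.6]
grip_width: 0.0111
grip_force: 15.0
```

Request:
jog_arm:
  rows:
    - {"gripper": 0.0,"slide": [0,0.0127,-0.0049],"spin": 0}
    - {"gripper": 0.0,"slide": [0,0.026,-0.0072],"spin": 0}
    - {"gripper": 0.0,"slide": [0,0.026,-0.0072],"spin": 0}
  squeeze: 10

```text
time_s: 5.05
ee_pos: [0.5438, -0.1718, 0.2976]
eef_rot: [3.14, 0.0, 1.326]
force: [0.5, -0.4, 8.2]
grip_width: 0.0116
grip_force: 10.0
```

Request:
jog_arm:
  rows:
    - {"gripper": 0.0,"slide": [0,0.0136,-0.0003],"spin": 0}
    - {"gripper": 0.0,"slide": [0,0.0268,0.0028],"spin": 0}
    - {"gripper": 0.0,"slide": [0,0.0331,0.0053],"spin": 0}
    - {"gripper": 0.0,"slide": [0,0.0331,0.0053],"spin": 0}

```text
time_s: 5.45
ee_pos: [0.5754, -0.1797, 0.2915]
eef_rot: [3.141, 0.0, 1.326]
force: [2.1, -0.5, 0.9]
grip_width: 0.012
grip_force: 10.0
```

Request:
jog_arm:
  rows:
    - {"gripper": 0.0,"slide": [0,0.0066,0.0035],"spin": 0}
    - {"gripper": 0.0,"slide": [0,0.0066,0.0035],"spin": 0}

```text
time_s: 5.65
ee_pos: [0.5818, -0.1813, 0.288]
eef_rot: [-3.142, -0.0, 1.326]
force: [2.1, -0.9, -0.4]
grip_width: 0.0115
grip_force: 10.0
```

Request:
jog_arm:
  rows:
    - {"gripper": 0.0,"slide": [0,0.0015,0.001],"spin": 0}
    - {"gripper": 0.0,"slide": [0,0.0015,0.001],"spin": 0}

```text
time_s: 5.85
ee_pos: [0.5827, -0.1815, 0.2876]
eef_rot: [-3.139, -0.0, 1.326]
force: [-7.5, 2.0, 6.7]
grip_width: 0.0115
grip_force: 10.0
```

Request:
jog_arm:
  rows:
    - {"gripper": 0.0,"slide": [0,0.001,0.0007],"spin": 0}
    - {"gripper": 0.0,"slide": [0,0.001,0.0007],"spin": 0}

```text
time_s: 6.05
ee_pos: [0.5832, -0.1817, 0.2871]
eef_rot: [-3.137, -0.0, 1.326]
force: [-15.5, 3.2, 12.6]
grip_width: 0.0115
grip_force: 10.0
```

Request:
jog_arm:
  rows:
    - {"gripper": 0.04,"slide": [0,-0.002,-0.001],"spin": 0}
    - {"gripper": 0.04,"slide": [0,-0.002,-0.001],"spin": 0}
    - {"gripper": 0.04,"slide": [0,-0.002,-0.001],"spin": 0}
    - {"gripper": 0.04,"slide": [0,-0.002,-0.04],"spin": 0}
    - {"gripper": 0.07,"slide": [0,-0.002,-0.09],"spin": 0}
    - {"gripper": 0.07,"slide": [0,-0.002,-0.13],"spin": 0}
    - {"gripper": 0.07,"slide": [0,-0.002,-0.13],"spin": 0}

```text
time_s: 6.75
ee_pos: [0.5822, -0.1813, 0.4228]
eef_rot: [3.132, 0.001, 1.326]
force: [-0.2, -0.0, 0.4]
grip_width: 0.0604
grip_force: 0.0
```

Run:
```python
from h import *
im,P=shot('wrist');hsv=cv2.cvtColor(im,cv2.COLOR_RGB2HSV);cv2.imwrite('pics/w3.png',im[:,:,::-1])
m=((hsv[...,0]<8)|(hsv[...,0]>172))&(hsv[...,1]>150)&(P[...,2]>.05)&(P[...,2]<.15)
q=P[m];print(len(q),rect(q),np.percentile(q[:,2],[5,50,95]).round(4),np.median(q,0))
b=(hsv[...,0]>98)&(hsv[...,0]<125)&(hsv[...,1]>120)&(abs(P[...,2]-.012)<.006)
n,l,s,_=cv2.connectedComponentsWithStats(cv2.morphologyEx(b.astype(np.uint8),cv2.MORPH_CLOSE,np.ones((9,9))));k=1+s[1:,4].argmax();print(rect(P[(l==k)&b]))
lp=(abs(P[...,2]-.020)<.004)&(hsv[...,1]<70)
n,l,s,_=cv2.connectedComponentsWithStats(lp.astype(np.uint8))
for k in range(1,n):
    if s[k,4]>150:print('lip?',s[k],rect(P[l==k]),np.median(P[l==k][:,2]))
print(telemetry.get_obs())
```

```text
1209 (array([ 0.5821, -0.1812]), array([0.1017, 0.0114]), 76.07) [0.1074 0.1103 0.1118] [ 0.58273693 -0.17793658  0.11025434]
(array([ 0.5435, -0.1713]), array([0.1284, 0.1787]), 76.15)
lip? [125   0  23  98 356] (array([0.4269, 0.0052]), array([0.0986, 0.0026]), 79.3) 0.020143329203553828
lip? [569   9  31  96 546] (array([ 0.9079, -0.1258]), array([0.0143, 0.1054]), 7.63) 0.01999534144693549
lip? [540  31  12  41 250] (array([ 0.8679, -0.1055]), array([0.0422, 0.0103]), 81.29) 0.017189311560015075
lip? [229 133  13  88 601] (array([ 0.487 , -0.1578]), array([0.1084, 0.0081]), 76.3) 0.02050015241675074
{'time_s': 6.8, 'qpos': array([-3.61980423e-01,  4.23751817e-01,  1.31959478e+00,  1.01186137e-04,
        1.39328589e+00, -1.17075307e-01]), 'joint_vel': array([-5.48459207e-04,  4.88596610e-02,  6.67589399e-02,  9.16058773e-05,
       -2.56984837e-02, -5.31961287e-04]), 'tau': array([ 3.88749631e-02, -6.53400922e+01, -3.96735585e+01,  7.80555792e-02,
        5.58434408e-01,  3.86415013e-04]), 'ee_pos': array([ 0.5821346 , -0.18129059,  0.41932023]), 'eef_rot': array([3.13665480e+00, 4.80383278e-04, 1.32587240e+00]), 'force': array([ 0.00306824,  0.55421608, -1.30838755]), 'moment': array([-0.02651264, -0.10627118,  0.02418147]), 'grip_force': 0.0, 'grip_width': 0.06477198284665377}
```

View pics/w3.png

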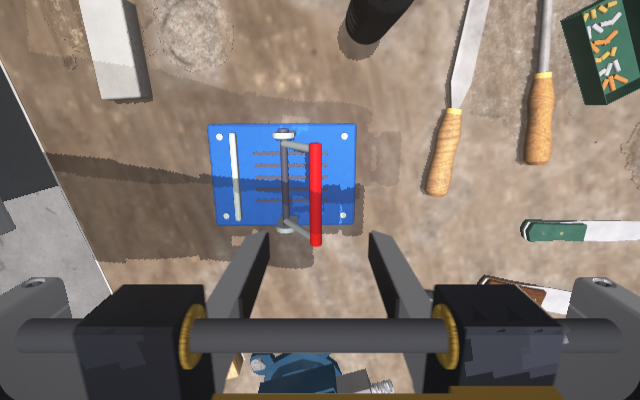

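Wrist view: the red bar is now behind the hinge at px (315,195), and the steel lip is at u≈236. The rest is on its stop. Now over to the dresser.

Request:
jog_arm:
  rows:
    - {"gripper": 0.08,"slide": [0.44,-0.141,0],"spin": 0.095}
    - {"gripper": 0.08,"slide": [0.44,-0.141,0],"spin": 0.095}
    - {"gripper": 0.08,"slide": [0.44,-0.141,0],"spin": 0.095}
    - {"gripper": 0.08,"slide": [0.44,-0.141,0],"spin": 0.095}
    - {"gripper": 0.08,"slide": [0.44,-0.141,0],"spin": 0.095}
    - {"gripper": 0.08,"slide": [0.44,-0.141,0],"spin": 0.095}
    - {"gripper": 0.08,"slide": [0.44,-0.141,0],"spin": 0.095}
    - {"gripper": 0.08,"slide": [0.44,-0.141,0],"spin": 0.095}

```text
time_s: 7.6
ee_pos: [0.5556, 0.2198, 0.4151]
eef_rot: [-3.14, 0.001, 1.231]
force: [1.8, 0.2, 0.4]
grip_width: 0.08
grip_force: 0.0
```

Request:
jog_arm:
  rows:
    - {"gripper": 0.08,"slide": [0.06,-0.019,0.04],"spin": 0}
    - {"gripper": 0.08,"slide": [0.06,-0.019,0.08],"spin": 0}
    - {"gripper": 0.08,"slide": [0.06,-0.019,0.08],"spin": 0}
    - {"gripper": 0.08,"slide": [0.06,-0.019,0.08],"spin": 0}

```text
time_s: 8.0
ee_pos: [0.5581, 0.2806, 0.3348]
eef_rot: [-3.139, 0.003, 1.231]
force: [0.6, 0.0, 1.1]
grip_width: 0.08
grip_force: 0.0
```

```bash
cat > d.py <<'E'
from h import *
im,P=shot('wrist')
for r in finder.masks_of('dresser','wrist')[:2]:
    q=P[r["region"]];q=q[(q[:,2]>.008)&(q[:,2]<.03)]
    print(r["confidence"],len(q),rect(q),np.percentile(q[:,2],[5,50,95]).round(4))
o=telemetry.get_obs();print(o["ee_pos"],o["eef_rot"],o["time_s"])
cv2.imwrite('pics/w4.png',im[:,:,::-1])
E
python3 d.py
```

```text
0.57 7374 (array([0.536 , 0.2294]), array([0.1661, 0.05  ]), 70.46) [0.0138 0.0156 0.0194]
[0.55870336 0.27979507 0.33822021] [ 3.14037097e+00 -9.82737447e-04  1.22981297e+00] 8.1
```

View pics/w4.png

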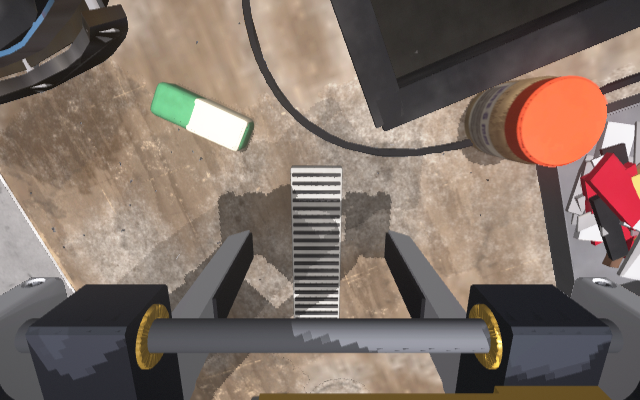

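Wrist view: the dresser runs down the middle at u 292–342, with its far end at v≈168. The fingers straddle it and nothing is in their way.

Request:
jog_arm:
  rows:
    - {"gripper": 0.08,"slide": [0.003,-0.0045,0.05],"spin": 0}
    - {"gripper": 0.08,"slide": [0.003,-0.0045,0.09],"spin": 0}
    - {"gripper": 0.08,"slide": [0.003,-0.0045,0.12],"spin": 0}
    - {"gripper": 0.08,"slide": [0.003,-0.0045,0.134],"spin": 0}
    - {"gripper": 0.08,"slide": [0.003,-0.0045,0.134],"spin": 0}

```text
time_s: 8.6
ee_pos: [0.5554, 0.2843, 0.2028]
eef_rot: [-3.141, 0.0, 1.23]
force: [-0.2, 0.3, 0.7]
grip_width: 0.0801
grip_force: 0.0
```

Request:
jog_arm:
  rows:
    - {"gripper": 0.0,"slide": [0,0,0],"spin": 0}
    - {"gripper": 0.0,"slide": [0,0,0],"spin": 0}
    - {"gripper": 0.0,"slide": [0,0,0],"spin": 0}
    - {"gripper": 0.0,"slide": [0,0,0],"spin": 0}
    - {"gripper": 0.0,"slide": [0,0,0],"spin": 0}
    - {"gripper": 0.0,"slide": [0,0,0],"spin": 0}
  squeeze: 20

```text
time_s: 9.2
ee_pos: [0.5552, 0.2851, 0.2036]
eef_rot: [3.141, -0.001, 1.231]
force: [-1.5, -1.7, 6.7]
grip_width: 0.0496
grip_force: 20.0
```

Request:
jog_arm:
  rows:
    - {"gripper": 0.0,"slide": [0,0,-0.02],"spin": 0}
    - {"gripper": 0.0,"slide": [0,0,-0.06],"spin": 0}
    - {"gripper": 0.0,"slide": [0,0,-0.1],"spin": 0}
    - {"gripper": 0.0,"slide": [0,0,-0.14],"spin": 0}
    - {"gripper": 0.0,"slide": [0,0,-0.18],"spin": 0}
    - {"gripper": 0.0,"slide": [0,0,-0.22],"spin": 0}
    - {"gripper": 0.0,"slide": [0,0,-0.25],"spin": 0}
    - {"gripper": 0.0,"slide": [0,0,-0.25],"spin": 0}

```text
time_s: 10.0
ee_pos: [0.5547, 0.2849, 0.457]
eef_rot: [3.137, -0.005, 1.231]
force: [0.3, 0.1, -3.2]
grip_width: 0.0498
grip_force: 20.0
```

```bash
cat > d.py <<'E'
from h import *
import sys
im,P=shot('wrist');T=toolT()
cv2.imwrite(sys.argv[1],im[:,:,::-1])
Q=(P-T[:3,3])@T[:3,:3]
# slab points: between the fingers, near grasp height
m=(abs(Q[...,1])<.022)&(Q[...,2]>.12)&(Q[...,2]<.37)&(P[...,2]>.15 if len(sys.argv)<3 else P[...,2]>.025)&(Q[...,0]>-.19)&(Q[...,0]<.06)
q=Q[m];print(len(q),np.percentile(q,[1,50,99],axis=0).round(4).tolist())
if len(q)>50:
    print('slope dz/dx',np.polyfit(q[:,0],q[:,2],1), 'dir', np.linalg.svd(q-q.mean(0),full_matrices=False)[2][2])
o=telemetry.get_obs();print(o["ee_pos"],o["eef_rot"],o["force"],o["moment"],o["time_s"])
E
python3 d.py pics/w5.png
```

```text
2999 [[-0.0431, -0.0216, 0.1701], [0.0152, 0.0001, 0.1735], [0.0232, 0.0216, 0.2717]]
slope dz/dx [-1.18649895  0.19214548] dir [-8.30665544e-01 -4.73852086e-04 -5.56771523e-01]
[0.55482167 0.28500739 0.45367119] [ 3.13990716e+00 -1.72711265e-03  1.23085490e+00] [ 0.64378369 -0.1469861  -5.01973743] [-0.02195351  0.02954306  0.00663123] 10.05
```

View pics/w5.png

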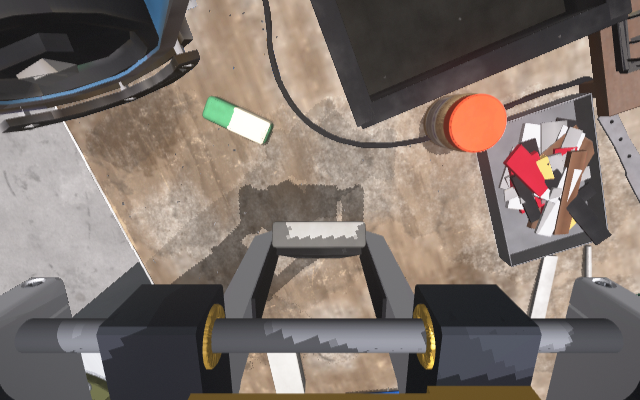

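```bash
cat > e.py <<'E'
from h import *
im,P=shot('wrist');T=toolT();Q=(P-T[:3,3])@T[:3,:3]
m=(abs(Q[...,1])<.02)&(Q[...,2]>.13)&(Q[...,2]<.2)&(abs(Q[...,0])<.06)
q=Q[m];print(len(q))
for a in np.arange(-.04,.05,.004):
    s=q[(q[:,0]>=a)&(q[:,0]<a+.004)]
    if len(s)>5: print(round(a,3),len(s),np.percentile(s[:,2],[5,50,95]).round(4))
d=mask('dresser','scene') if cams.camera('scene') is not None else None
im,P2=shot('scene');d=mask('dresser','scene')
if d is not None:
    r=(P2[d]-T[:3,3])@T[:3,:3];r=r[(abs(r[:,1])<.05)&(abs(r[:,0])<.2)];print(len(r),np.percentile(r,[2,50,98],axis=0).round(3).tolist())
    if len(r)>30:
        c=r.mean(0);print(np.linalg.svd(r-c,full_matrices=False)[2].round(3).tolist())
E
python3 e.py
```

```text
2625
-0.004 67 [0.1885 0.1896 0.1907]
0.004 358 [0.1737 0.1747 0.176 ]
0.008 347 [0.1722 0.1751 0.1766]
0.012 632 [0.1715 0.1727 0.1741]
0.016 633 [0.1732 0.1747 0.1762]
0.02 588 [0.1752 0.1766 0.1784]
595 [[-0.073, -0.027, 0.178], [-0.035, -0.02, 0.266], [0.017, 0.019, 0.336]]
[[-0.459, -0.008, 0.888], [-0.184, 0.979, -0.086], [-0.869, -0.203, -0.451]]
```

The view shows the slab's end face at px (319,237). The slab hangs at about 63° with its upper end toward tool +x, which is useful: it only has to pivot back to 50°. Now carrying it to the stand.

Request:
jog_arm:
  rows:
    - {"gripper": 0.0,"slide": [-0.026,0.01,-0.01],"spin": 0.09}
    - {"gripper": 0.0,"slide": [-0.052,0.02,-0.02],"spin": 0.18}
    - {"gripper": 0.0,"slide": [-0.086,0.034,-0.02],"spin": 0.295}
    - {"gripper": 0.0,"slide": [-0.121,0.047,-0.02],"spin": 0.41}
    - {"gripper": 0.0,"slide": [-0.155,0.061,-0.02],"spin": 0.53}
    - {"gripper": 0.0,"slide": [-0.19,0.0745,-0.02],"spin": 0.65}
    - {"gripper": 0.0,"slide": [-0.224,0.088,-0.02],"spin": 0.77}
    - {"gripper": 0.0,"slide": [-0.259,0.1016,-0.02],"spin": 0.884}
  squeeze: 35

```text
time_s: 11.1
ee_pos: [0.5643, 0.0055, 0.4718]
eef_rot: [-3.141, 0.001, 0.342]
force: [0.4, 0.5, -2.3]
grip_width: 0.0493
grip_force: 35.0
```

Request:
jog_arm:
  rows:
    - {"gripper": 0.0,"slide": [-0.011,0.035,0],"spin": 0.118}
    - {"gripper": 0.0,"slide": [-0.023,0.07,0],"spin": 0.236}
    - {"gripper": 0.0,"slide": [-0.034,0.106,0],"spin": 0.354}
    - {"gripper": 0.0,"slide": [-0.046,0.141,0],"spin": 0.472}
    - {"gripper": 0.0,"slide": [-0.053,0.163,0],"spin": 0.545}
    - {"gripper": 0.0,"slide": [-0.057,0.176,0],"spin": 0.5895}
    - {"gripper": 0.0,"slide": [-0.057,0.176,0],"spin": 0.5895}
    - {"gripper": 0.0,"slide": [-0.057,0.176,0],"spin": 0.5895}

```text
time_s: 11.9
ee_pos: [0.5707, -0.1772, 0.4724]
eef_rot: [-3.141, 0.001, -0.241]
force: [-0.3, 0.1, -3.4]
grip_width: 0.0494
grip_force: 35.0
```

```bash
python3 e.py
python3 - <<'E'
from h import *
o=telemetry.get_obs();p=o["ee_pos"];print(p,o["eef_rot"],o["time_s"])
c,s=np.cos(-.2426),np.sin(-.2426);d=p[:2]-[.5434,-.1716];print('stand',d@[c,s],d@[-s,c])
im,P=shot('top');cv2.imwrite('pics/t2.png',cv2.resize(im[100:300,250:500,::-1],None,fx=2.5,fy=2.5))
E
```

```text
2558
-0.0 27 [0.1772 0.1775 0.1779]
0.004 552 [0.1763 0.1775 0.1787]
0.008 356 [0.1738 0.1748 0.1763]
0.012 644 [0.1742 0.1757 0.1773]
0.016 635 [0.1763 0.1778 0.1792]
0.02 344 [0.178  0.1795 0.181 ]
[ 0.57069868 -0.17705147  0.47289073] [-3.14153463e+00 -2.10350864e-04 -2.40986767e-01] 12.15
stand 0.02780888023965205 0.0012660520764389456
```

View pics/t2.png

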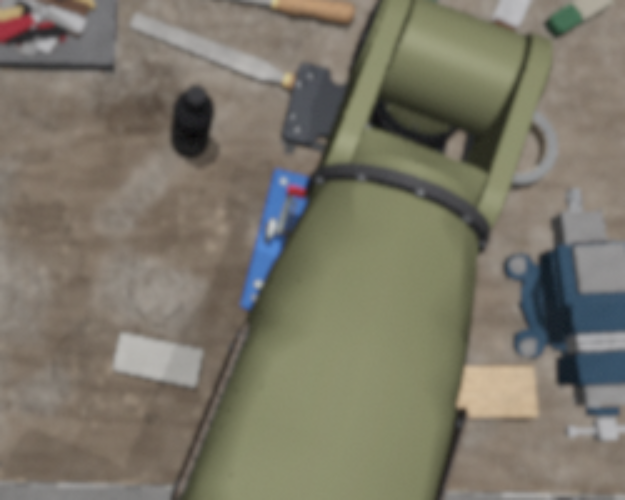

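The top view is blocked by the arm, with only the stand's corner showing at (270,240), so I'll go by the wrist geometry. Lowering until contact.

Request:
jog_arm:
  rows:
    - {"gripper": 0.0,"slide": [-0.004,0.001,0.03],"spin": 0}
    - {"gripper": 0.0,"slide": [-0.004,0.001,0.06],"spin": 0}
    - {"gripper": 0.0,"slide": [-0.004,0.001,0.085],"spin": 0}
    - {"gripper": 0.0,"slide": [-0.004,0.001,0.098],"spin": 0}
    - {"gripper": 0.0,"slide": [-0.004,0.001,0.098],"spin": 0}
    - {"gripper": 0.0,"slide": [-0.004,0.001,0.098],"spin": 0}

```text
time_s: 12.8
ee_pos: [0.5667, -0.1779, 0.376]
eef_rot: [3.141, -0.001, -0.242]
force: [-0.4, 0.6, -2.2]
grip_width: 0.0495
grip_force: 35.0
```

Request:
jog_arm:
  rows:
    - {"gripper": 0.0,"slide": [0,0,0.003],"spin": 0}
    - {"gripper": 0.0,"slide": [0,0,0.006],"spin": 0}
    - {"gripper": 0.0,"slide": [0,0,0.006],"spin": 0}

```text
time_s: 13.1
ee_pos: [0.5665, -0.178, 0.3688]
eef_rot: [3.142, -0.0, -0.243]
force: [-0.3, -0.2, -3.0]
grip_width: 0.0496
grip_force: 35.0
```

Request:
jog_arm:
  rows:
    - {"gripper": 0.0,"slide": [0,0,0.002],"spin": 0}
    - {"gripper": 0.0,"slide": [0,0,0.004],"spin": 0}
    - {"gripper": 0.0,"slide": [0,0,0.004],"spin": 0}
  squeeze: 20

```text
time_s: 13.4
ee_pos: [0.5665, -0.1779, 0.3645]
eef_rot: [-3.142, 0.0, -0.243]
force: [-0.2, 1.0, -3.8]
grip_width: 0.0497
grip_force: 20.0
```

Request:
jog_arm:
  rows:
    - {"gripper": 0.0,"slide": [0,0,0.002],"spin": 0}
    - {"gripper": 0.0,"slide": [0,0,0.003],"spin": 0}
    - {"gripper": 0.0,"slide": [0,0,0.003],"spin": 0}

```text
time_s: 13.7
ee_pos: [0.5667, -0.178, 0.3625]
eef_rot: [3.141, -0.002, -0.243]
force: [2.5, 0.4, 4.3]
grip_width: 0.0496
grip_force: 20.0
```

Contact with the base at TCP z≈0.3625, against 0.364 predicted. Now pivot it back toward the bar.

Request:
jog_arm:
  rows:
    - {"gripper": 0.0,"slide": [0.004,0,0.001],"spin": 0}
    - {"gripper": 0.0,"slide": [0.008,0,0.003],"spin": 0}
    - {"gripper": 0.0,"slide": [0.012,0,0.005],"spin": 0}
    - {"gripper": 0.0,"slide": [0.015,0,0.0068],"spin": 0}
    - {"gripper": 0.0,"slide": [0.015,0,0.0068],"spin": 0}
  squeeze: 12

```text
time_s: 14.2
ee_pos: [0.5816, -0.1817, 0.3549]
eef_rot: [3.142, -0.001, -0.243]
force: [4.4, -0.6, 4.6]
grip_width: 0.0495
grip_force: 12.0
```

```bash
python3 e.py; python3 -c "
from h import *
o=telemetry.get_obs();print(o['ee_pos'],o['force'])"
```

```text
2891
-0.008 68 [0.1966 0.1978 0.1991]
-0.004 132 [0.1899 0.1912 0.1923]
-0.0 142 [0.1828 0.1838 0.1848]
0.004 323 [0.1757 0.1768 0.178 ]
0.008 395 [0.1751 0.1773 0.1789]
0.012 603 [0.1741 0.1753 0.1769]
0.016 663 [0.1759 0.1777 0.1793]
0.02 565 [0.1784 0.1799 0.1816]
[ 0.58126248 -0.18158694  0.35513606] [ 3.55678779 -0.75000797  5.58893653]
```

Request:
jog_arm:
  rows:
    - {"gripper": 0.0,"slide": [0.004,0,0.0025],"spin": 0}
    - {"gripper": 0.0,"slide": [0.008,0,0.0055],"spin": 0}
    - {"gripper": 0.0,"slide": [0.011,0,0.008],"spin": 0}
    - {"gripper": 0.0,"slide": [0.011,0,0.008],"spin": 0}

```text
time_s: 14.85
ee_pos: [0.5925, -0.1844, 0.3471]
eef_rot: [3.141, -0.002, -0.243]
force: [4.7, -1.7, 7.6]
grip_width: 0.0497
grip_force: 12.0
```

```bash
python3 e.py; python3 -c "
from h import *
o=telemetry.get_obs();print(o['ee_pos'],o['force'])"
```

```text
3243
-0.008 195 [0.1959 0.1968 0.1982]
-0.004 207 [0.1891 0.1901 0.1911]
-0.0 140 [0.1827 0.1837 0.1848]
0.004 151 [0.1772 0.1789 0.1835]
0.008 583 [0.1759 0.1773 0.1788]
0.012 390 [0.1747 0.1757 0.1773]
0.016 690 [0.1751 0.1769 0.1789]
0.02 661 [0.1781 0.1799 0.1817]
0.024 225 [0.1804 0.182  0.1833]
[ 0.59221866 -0.18431941  0.34730522] [ 4.83528477 -0.92834291  7.15133838]
```

Request:
jog_arm:
  rows:
    - {"gripper": 0.0,"slide": [0,0,0.0015],"spin": 0}
    - {"gripper": 0.0,"slide": [-0.001,0,0.003],"spin": 0}
    - {"gripper": 0.0,"slide": [-0.001,0,0.003],"spin": 0}

```text
time_s: 15.4
ee_pos: [0.5915, -0.1841, 0.3454]
eef_rot: [3.141, -0.005, -0.243]
force: [6.6, -1.6, 11.1]
grip_width: 0.0502
grip_force: 12.0
```

Request:
jog_arm:
  rows:
    - {"gripper": 0.0,"slide": [0,0,0],"spin": 0}
    - {"gripper": 0.0,"slide": [0,0,0.001],"spin": 0}
    - {"gripper": 0.0,"slide": [0,0,0.001],"spin": 0}
  squeeze: 4

```text
time_s: 15.7
ee_pos: [0.591, -0.184, 0.3427]
eef_rot: [-3.142, 0.0, -0.243]
force: [2.8, -0.8, 3.8]
grip_width: 0.0497
grip_force: 4.0
```

```bash
python3 e.py; python3 -c "
from h import *
o=telemetry.get_obs();print(o['ee_pos'],o['force'],o['grip_width'])
im,P=shot('wrist');cv2.imwrite('pics/w6.png',im[:,:,::-1])"
```

```text
3340
-0.008 152 [0.1942 0.1952 0.196 ]
-0.004 108 [0.1883 0.1894 0.1953]
-0.0 215 [0.1876 0.1885 0.1897]
0.004 291 [0.1811 0.1822 0.1831]
0.008 256 [0.1745 0.1755 0.1765]
0.012 486 [0.1748 0.1764 0.1778]
0.016 596 [0.1736 0.1748 0.1762]
0.02 706 [0.1754 0.1774 0.1793]
0.024 528 [0.1786 0.1803 0.1821]
[ 0.59084909 -0.1839625   0.34280562] [ 3.86834807 -1.14545605  3.15962403] 0.05029260128518518
```

View pics/w6.png

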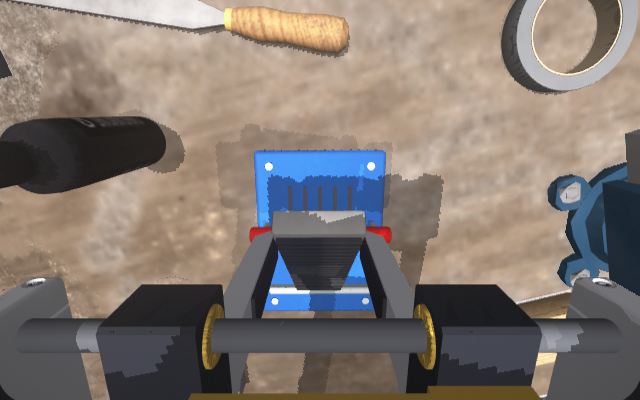

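Wrist view: the slab (u 274–366) is centred in front of the red bar (u 250–391), with its lower end at the lip (v≈290). Releasing.

Request:
jog_arm:
  rows:
    - {"gripper": 0.054,"slide": [0,0,0],"spin": 0}
    - {"gripper": 0.06,"slide": [0,0,0],"spin": 0}
    - {"gripper": 0.066,"slide": [0,0,0],"spin": 0}
    - {"gripper": 0.07,"slide": [0,0,0],"spin": 0}
    - {"gripper": 0.07,"slide": [0,0,0],"spin": 0}

```text
time_s: 16.5
ee_pos: [0.5907, -0.1839, 0.3428]
eef_rot: [-3.142, 0.0, -0.243]
force: [-0.7, -0.1, 0.3]
grip_width: 0.0697
grip_force: 0.0
```

Request:
jog_arm:
  rows:
    - {"gripper": 0.07,"slide": [0,0,-0.03],"spin": 0}
    - {"gripper": 0.07,"slide": [0,0,-0.07],"spin": 0}
    - {"gripper": 0.07,"slide": [0,0,-0.11],"spin": 0}
    - {"gripper": 0.07,"slide": [0,0,-0.13],"spin": 0}
    - {"gripper": 0.07,"slide": [0,0,-0.13],"spin": 0}

```text
time_s: 17.0
ee_pos: [0.5905, -0.1838, 0.4762]
eef_rot: [3.141, -0.005, -0.243]
force: [0.0, 0.1, -0.3]
grip_width: 0.07
grip_force: 0.0
```

```bash
cat > f.py <<'E'
from h import *
T=toolT();im,P=shot('wrist');cv2.imwrite('pics/w7.png',im[:,:,::-1])
hsv=cv2.cvtColor(im,cv2.COLOR_RGB2HSV)
c,s=np.cos(-.2426),np.sin(-.2426)
S=np.dstack([(P[...,:2]-[.5434,-.1716])@np.array([[c,-s],[s,c]]),P[...,2]])
m=(abs(S[...,1])<.04)&(S[...,2]>.026)&(S[...,0]>-.07)&(S[...,0]<.1)&(S[...,2]<.19)&(hsv[...,1]<70)
q=S[m];print(len(q))
for z in np.arange(.03,.17,.015):
    t=q[(q[:,2]>=z)&(q[:,2]<z+.015)]
    if len(t)>5:print(z.round(3),len(t),'x',np.median(t[:,0]).round(4),'y',np.percentile(t[:,1],[2,98]).round(4))
r=((hsv[...,0]<8)|(hsv[...,0]>172))&(hsv[...,1]>150)&(abs(S[...,0]-.04)<.03)&(S[...,2]>.09);print('bar',np.percentile(S[r],[2,50,98],axis=0).round(4).tolist())
E
python3 f.py
```

```text
3310
0.03 145 x -0.0438 y [-0.0209  0.0236]
0.045 186 x -0.0287 y [-0.0387  0.0397]
0.06 199 x -0.0195 y [-0.0217  0.0245]
0.075 210 x -0.0072 y [-0.022   0.0243]
0.09 209 x 0.0055 y [-0.0228  0.0247]
0.105 224 x 0.0146 y [-0.0228  0.0242]
0.12 365 x 0.029 y [-0.022   0.0237]
0.135 346 x 0.041 y [-0.0227  0.024 ]
0.15 656 x 0.0565 y [-0.0225  0.0242]
0.165 717 x 0.066 y [-0.0221  0.0239]
bar [[0.0361, -0.05, 0.1079], [0.0413, -0.028, 0.1104], [0.0455, 0.0493, 0.1122]]
```

View pics/w7.png

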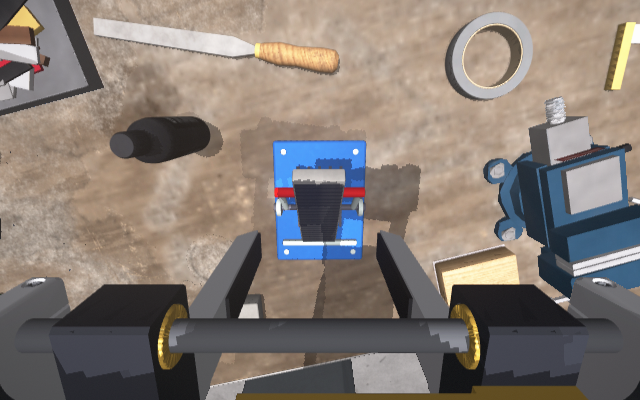

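The dresser leans at about 51°, centred to within about 1 mm. Its lower edge is at stand x≈-0.042, behind the lip (white strip at v≈243). The bar is still on its stop and the gripper is clear.

```bash
python3 -c "
from station import workorder
print(workorder.hand_in())"
```

```text
the job is handed in; nothing more can be done
None
```

I raised the rest to its stop and leaned the dresser on the red bar, ribbed face up, at about 51°, square to the bar, centred to about 1 mm and with its lower end just behind the lip. I handed the job in at about 17 s; no verdict came back.

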